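Close up the pump cassettes and hold the tube tensioner open

TASK

Get the tubing pump ready for threading: close up the loose grey cassette on the base plate so that it stands squarely flush against the fixed cassette, sides in line and no gap, and let go of it. Then swing the tensioner's spring-loaded cage arm (the upright pin is its handle) all the way round to its stop and finish while still holding it there with the gripper, because it springs back if released. Leave the glassware, the bottle and the weight around the pump alone.

Things in the scene. Friction and masses are not known exactly. Their poses are not given: they have to be found in the camera images.
- pump: Fixed tubing pump on an aluminium base plate spanning x -95..95, y -170..200, z 0..12 mm; origin on the bench, z up, turned up to 0.35 rad about z. On the plate: white drive box (x -45..65, y -50..30, top z 87 mm), against its +y face the fixed grey cassette (centre x 0, y 50; 56 x 40 x 60 mm; mating face y 70, top z 72 mm), and at x 45, y -100 mm the sprung tensioner's pivot body.
- cassette: Loose grey cassette, a box 56 (x) x 40 (y) x 60 (z) mm with a dark band across its top, about 0.25 kg, same shape as the fixed one. Origin at the centre of its underside, z up. Starts upright on the base plate, 20 to 50 mm clear of the fixed cassette's +y face, up to 15 mm out of line in x and up to 0.2 rad askew to the pump.
- dock (a point): Where the loose cassette's origin belongs when flush: on the plate's top (12 mm above the bench), at pump x 0, y 90 mm. Axes as the pump's; the fixed cassette is on the -y side, +y is open.
- pivot (a point): Point on the vertical hinge axis of the cage arm, at the plate's top (12 mm above the bench). Axes as the pump's.
- pin (a point): Middle of the upright steel pin at the end of the cage arm: 14 mm diameter, 85 mm from the hinge axis, this point 92 mm above the bench. The pin stands clear from z 71 to 112 mm, above the arm's 20 mm wide top plate. At rest it lies from the hinge in pump direction (x 0.34, y -0.94).
- cage_arm (a joint): Swing of the cage arm about the vertical hinge: 0 rad at rest, stop at 1.30 rad, growing clockwise seen from above (the pin goes from beyond the pivot round the open -y end towards the pump's -x front). A spring returns it: about 3 N needed at the pin to start, 6.8 N at the stop. An 8 mm stop post (top 70 mm above the bench) stands beside the arm, 60 mm from the hinge, at each end of the swing.
- reagent_bottle: Amber bottle, 56 mm diameter, 125 mm tall, standing off the plate's -y end. Leave alone. Origin at the centre of its underside.
- flask: Small conical glass flask, 68 mm foot, 92 mm tall, off the plate's +y end. Leave alone. Origin at the centre of its underside.
- beaker: Small glass beaker, 50 mm diameter, 50 mm tall, beyond the plate's +x side. Leave alone. Origin at the centre of its underside.
- weight: Steel weight, 34 mm diameter, 30 mm tall, beyond the plate's +x side. Leave alone. Origin at the centre of its underside.

How it is judged:
By the outcome, as a careful person would: the job done as asked, in the order asked, and still so for the second after the job is handed in, while the arm keeps its last pose, push and grip.
It also fails if it takes over 51 s, if anything falls off the work surface, if the arm or the gripper's body presses on something with over 40 N, if the wrist force passes 120 N, or if a joint passes its speed limit or range.

ROBOT

A 6-joint arm with a two-finger parallel gripper is mounted at the origin on the work surface. World frame = base frame: x ahead of the robot, y to its left, z up, the work surface at z = 0. Lengths are in m, angles in rad, forces in N, time in s.
With the tool pointing down it reaches from about 0.35 to 0.975 m from the base axis. Payload 4.9 kg.
Tool frame: the origin (TCP) lies on the centre line of the jaws, within the pads' length; the fingertips stand ahead of it and the grasp point (between the pads) is the TCP (manip.tip_extent is the z of the fingertips in the tool frame, in m); z points along the fingers, y is the line along which they close (so a half turn about z gives the same grasp; the last joint's range is limited). The gripper opens to 85 mm and grips with 20 to 120 N. Pads are 22 mm wide; open, the fingers measure 114 mm over their backs; the gripper's body (76 mm by 85 mm) begins 54 mm behind the grasp point. The pads swing forward as they close: fully open they stand 13 mm farther back than shut.
Start: joints at [1.209, 0.053, 1.613, -0, 1.476, -0.119], TCP at [0.15, 0.607, 0.25] pointing down, gripper open.
Joint ranges: [-3.01, 3.01], [-1.01, 2.22], [0.06, 2.58], [-1.02, 4.17], [0.09, 2.62], [-3.14, 3.14]. Speed limits (rad/s): [2.57, 2.57, 3.14, 3.14, 3.14, 3.14].

INTERFACE

Orientations are given as a unit quaternion [w, x, y, z].
In Python, from plant import manip gives the robot as it stands. The module is installed in compiled form; this text tells all that it offers.
- The arm moves only by the tool move_tool, called after ">>>" by a JSON object that holds its "name" and its "arguments", one argument or row to a line. Schema: {"type":"object","properties":{"increments":{"type":"array","items":{"type":"object","properties":{"finger_gap":{"type":"number"},"x":{"type":"number"},"y":{"type":"number"},"z":{"type":"number"},"ax":{"type":"number"},"ay":{"type":"number"},"az":{"type":"number"}},"additionalProperties":false,"required":["finger_gap"]},"minItems":1,"maxItems":5},"only":{"type":"string"},"quiet":{"type":"boolean"},"lines":{"type":"string"}},"required":["increments"],"additionalProperties":false}. increments is a list of rows, 1 to 5 of them, each an object with the fields finger_gap (the opening from 0.0 (shut) to 1.0 (fully open)), x, y, z (the shift in m), ax, ay, az (a rotation vector in rad); a field left out counts as zero (the opening has to be given); each row shifts and turns the commanded pose from where the row before left it, along the tool's axes as they then stand; what a row does not reach is not made up. A row lasts 1/8 s, in which the tool goes at most 0.0625 m and 0.188 rad, less where a joint would pass 70% of its speed; a pose out of reach is approached as far as the arm can. The fingers move at their own pace and stop on an object; the grip force is fixed at half the most. Time passes only in rows, so rows that do not move let the fingers close. The tool returns the time, the measured TCP pose, the force, the opening and the grip force at its end. only (a regular expression) keeps the lines of the reply that match it, lines (a string "A,B") keeps lines A to B, and quiet returns only ok. Input that does not fit is refused with a message, and nothing moves.
- manip.state(): the state, without advancing time (a new reading comes with each control period).
- manip.grab_frame(name): name is "scene" or "top" or "wrist"; returns (picture, depth): 384x512x3 uint8, red, green, blue; 384x512 float32, m along the optical axis (not along the pixel's ray), 0 where there is no reading.
- manip.camera_params(name): a dict with "intrinsics" (3x3 intrinsics, pixels), "xyz" and "orientation" of the camera in the world. Camera axes: x right, y down, z forward; pixel columns grow to the right and rows downward; lengths in m; the calibration is good to about 2 mm. A picture is of the moment at which its call begins: read the wrist's pose just before it. camera_params takes no time and is no camera call; for the wrist camera it gives the pose at the moment of the call.
- manip.job_done(): hands the job in; it is judged then, once.
Trained networks look in the newest picture that a camera, given by its name, has taken for a name from the list of things; names that differ only in an ending like _2 or _b are one class to them, and where a whole thing is asked for, a point or a joint stands for the part that bears it (a point fixed in the world has none). Each returns a list of dicts, best first, with "conf" (0 to 1); they miss things now and then, are a little off and sometimes report something else, mostly with a low value. They report only what shows in the picture. A call takes as long as a camera call.
- manip.look_for(camera, query): "extent" ([left, top, right, bottom] in pixels, round what is visible of it).
- manip.outline_of(camera, query): "region" (384x512 bool, what is visible of it) and "extent" ([left, top, right, bottom] in pixels, round what is visible of it).
- manip.mark_of(camera, query): "centre" ([row, column] in pixels: a listed point, or the origin of a listed thing).
The state is a dict: "time": time; "joint_pos": joint angles; "joint_vel": joint speeds; "joint_efforts": joint torques, N m; "tool_pos": TCP position; "tool_rot": TCP orientation; "contact_force": force on the tool from outside, world axes, zero at the start; "ft_torque": the same for the moment, N m; "gripper_width": opening from 0.0 (shut) to 1.0 (fully open); "grasp_force": force on a finger pad.
Only numpy, scipy, OpenCV 4.12 (cv2) and the standard library are available. Lean on these libraries where they do the work, as an engineer would, in place of code of your own. Each camera call takes 0.05 s, during which the arm holds its last target. There are 200 camera calls.

## Working session

There is one attempt and no reset: what is moved stays moved. The work goes in short steps, Python scripts to look and compute and a tool call to move; the robot and the scene stay as the last step left them, time stands still between calls to the robot, and variables do not carry over. Pictures are saved under pics/ and viewed, at most 10 in all, crops included, and the job is handed in when it is done.

```bash
mkdir -p pics; cat > h.py <<'E'
import numpy as np, cv2
from plant import manip
from scipy.spatial.transform import Rotation as R
def rot(q): return R.from_quat([q[1],q[2],q[3],q[0]]).as_matrix()
def cam(n):
    p=manip.camera_params(n); return np.array(p["intrinsics"]),np.array(p["xyz"]),rot(p["orientation"])
def cloud(d,c):
    K,t,M=c; v,u=np.mgrid[0:384,0:512]
    P=np.stack([(u-K[0,2])/K[0,0]*d,(v-K[1,2])/K[1,1]*d,d],-1)
    return P@M.T+t
def ray_z(c,row,col,z):
    K,t,M=c; r=M@np.array([(col-K[0,2])/K[0,0],(row-K[1,2])/K[1,1],1]); return t+r*(z-t[2])/r[2]
def proj(c,p):
    K,t,M=c; q=K@(M.T@(np.asarray(p)-t)); return q[:2]/q[2]
E
python3 - <<'E'
from h import *
ims=[]
for n in ("scene","top"):
    c=cam(n); im,d=manip.grab_frame(n); np.savez(n,im=im,d=d)
    ims.append(im); P=cloud(d,c); print(n,c[1].round(3))
    for q in ("pump","cassette","dock","pivot","pin","cage_arm","reagent_bottle","flask","beaker","weight"):
        if q not in("dock","pivot","pin"):
            for o in manip.outline_of(n,q)[:2]:
                m=o["region"]&(d>0); X=P[m]; print(q,round(o["conf"],2),np.array(o["extent"]).round(),"med",np.median(X,0).round(3),"lo",np.percentile(X,3,0).round(3),"hi",np.percentile(X,97,0).round(3))
        for o in manip.mark_of(n,q)[:1]:
            print("  mark",q,round(o["conf"],2),np.round(o["centre"]), P[int(o["centre"][0]),int(o["centre"][1])].round(3))
cv2.imwrite("pics/a.png",cv2.resize(np.vstack(ims)[:,:,::-1],(400,600)))
cv2.imwrite("pics/top.png",cv2.resize(ims[1][:,:,::-1],(800,600)))
cv2.imwrite("pics/scene.png",cv2.resize(ims[0][:,:,::-1],(800,600)))
E
```

```text
scene [1.362 0.308 0.731]
pump 0.79 [173. 157. 328. 240.] med [ 0.571 -0.024  0.013] lo [ 0.458 -0.216  0.006] hi [0.639 0.146 0.089]
  mark pump 0.96 [194. 249.] [ 0.583 -0.024  0.057]
cassette 0.76 [272. 178. 298. 214.] med [0.575 0.074 0.058] lo [0.533 0.048 0.016] hi [0.588 0.093 0.074]
  mark cassette 0.58 [206. 283.] [0.59  0.076 0.045]
  mark dock 0.93 [203. 278.] [0.583 0.057 0.044]
  mark pivot 0.89 [191. 213.] [ 0.569 -0.14   0.026]
  mark pin 0.62 [161. 184.] [ 0.429 -0.314 -0.001]
cage_arm 0.87 [178. 158. 213. 185.] med [ 0.567 -0.191  0.067] lo [ 0.545 -0.239  0.044] hi [ 0.58  -0.137  0.106]
cage_arm 0.41 [184. 206. 202. 230.] med [ 0.698 -0.127  0.033] lo [ 0.669 -0.15   0.   ] hi [ 0.714 -0.107  0.05 ]Traceback (most recent call last):
  File "<stdin>", line 10, in <module>
ValueError: it knows: beaker, cassette, dock, flask, pin, pivot, pump, reagent_bottle, weight
```

```bash

python3 - <<'E'
from h import *
for n in ("scene","top"):
    c=cam(n); im,d=manip.grab_frame(n); np.savez(n,im=im,d=d)
    cv2.imwrite(f"pics/{n}.png",cv2.resize(im[:,:,::-1],(800,600)))
    P=cloud(d,c); print(n,c[1].round(3))
    for q in ("pump","cassette","dock","pivot","pin","reagent_bottle","flask","beaker","weight"):
        if q not in("dock","pivot","pin") and not(n=="scene" and q in("pump","cassette")):
            for o in manip.outline_of(n,q)[:2]:
                m=o["region"]&(d>0); X=P[m]; print(q,round(o["conf"],2),np.array(o["extent"]).round(),"med",np.median(X,0).round(3),"lo",np.percentile(X,3,0).round(3),"hi",np.percentile(X,97,0).round(3))
        z={"dock":.012,"pivot":.012,"pin":.092,"cassette":.012}.get(q,0)
        for o in manip.mark_of(n,q)[:1]:
            print("  mark",q,round(o["conf"],2),np.round(o["centre"],1), ray_z(c,*o["centre"],z).round(4))
E
```

```text
scene [1.362 0.308 0.731]
  mark pump 0.57 [193.3 249.1] [ 0.5183 -0.0483  0.    ]
  mark cassette 0.58 [205.4 285.2] [0.5482 0.07   0.012 ]
  mark dock 0.89 [202.  278.4] [0.5407 0.0479 0.012 ]
  mark pivot 0.66 [190.5 212.7] [ 0.5552 -0.1456  0.012 ]
  mark pin 0.57 [160.5 183. ] [ 0.5494 -0.2335  0.092 ]
reagent_bottle 0.71 [179. 159. 328. 240.] med [ 0.571 -0.024  0.013] lo [ 0.449 -0.221  0.001] hi [0.639 0.147 0.089]
reagent_bottle 0.69 [146. 140. 167. 180.] med [ 0.54  -0.336  0.063] lo [ 0.518 -0.361  0.007] hi [ 0.552 -0.32   0.123]
  mark reagent_bottle 0.69 [172.9 157.9] [ 0.519  -0.3515  0.    ]
flask 0.65 [341. 196. 365. 239.] med [0.581 0.259 0.033] lo [ 0.508  0.232 -0.   ] hi [0.599 0.286 0.093]
  mark flask 0.84 [228.5 355.6] [0.5615 0.2658 0.    ]
beaker 0.86 [186. 205. 204. 228.] med [ 0.698 -0.126  0.033] lo [ 0.669 -0.15   0.003] hi [ 0.714 -0.107  0.05 ]
beaker 0.64 [178. 157. 326. 240.] med [ 0.571 -0.025  0.013] lo [ 0.454 -0.219  0.006] hi [0.638 0.146 0.089]
  mark beaker 0.72 [227.4 193.4] [ 0.7001 -0.133   0.    ]
weight 0.55 [253. 239. 264. 258.] med [0.7
[... 938 characters left out ...]
0.525 0.048 0.042] hi [0.578 0.087 0.078]
  mark reagent_bottle 0.55 [221.2 377.7] [ 0.5178 -0.347   0.    ]
flask 0.9 [174. 197. 193. 220.] med [0.556 0.249 0.038] lo [0.533 0.227 0.01 ] hi [0.59  0.281 0.096]
  mark flask 0.64 [205.  183.3] [0.5658 0.2624 0.    ]
beaker 0.59 [243. 149. 254. 159.] med [0.718 0.059 0.031] lo [0.705 0.044 0.003] hi [0.736 0.075 0.036]
beaker 0.58 [303. 157. 320. 175.] med [ 0.694 -0.134  0.023] lo [ 0.666 -0.152  0.001] hi [ 0.709 -0.11   0.054]
  mark beaker 0.45 [166.5 310. ] [ 0.6917 -0.1383  0.    ]
weight 0.6 [243. 150. 252. 159.] med [0.718 0.059 0.031] lo [0.705 0.044 0.018] hi [0.734 0.072 0.036]
  mark weight 0.63 [156.5 247. ] [0.7236 0.0631 0.    ]
```

View pics/top.png

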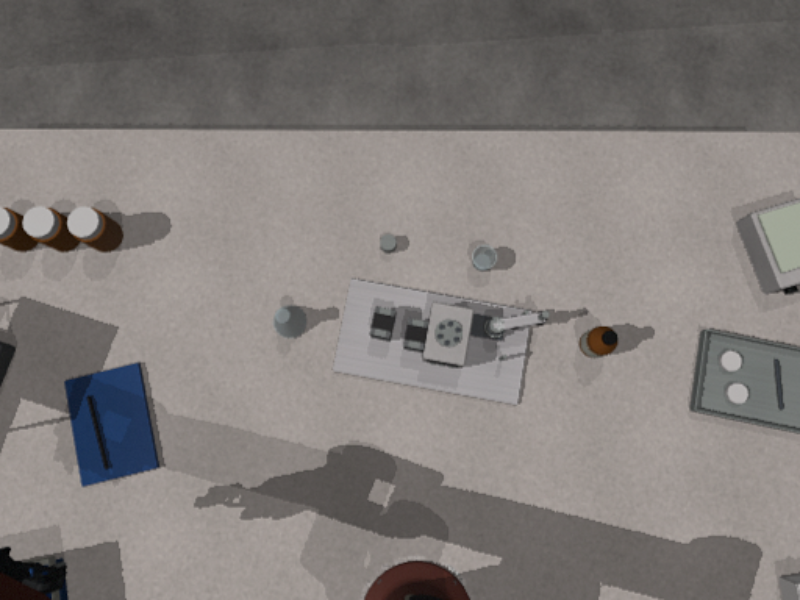

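View pics/scene.png

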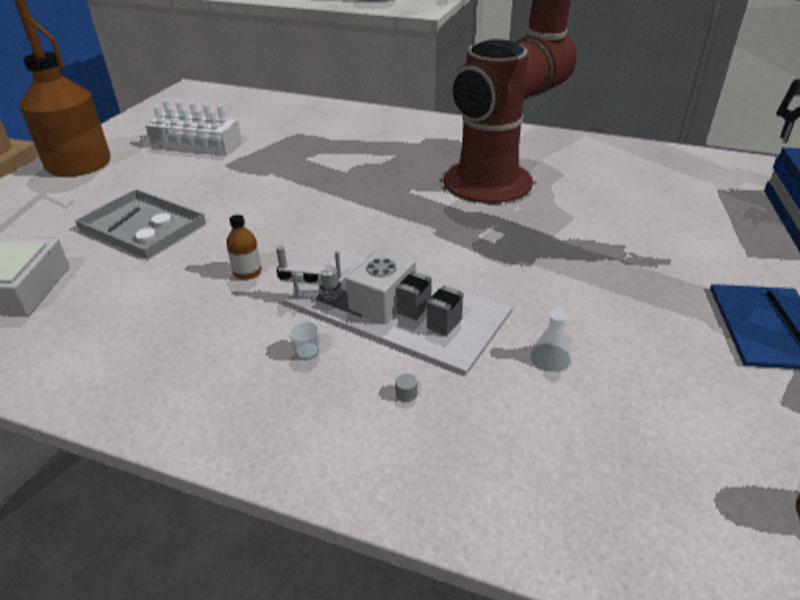

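The top picture shows the plate from (350,280) to (530,400), the loose cassette at about (383,322), the fixed one at (417,335), the pin at about (545,318) and the bottle at (600,340). The scene view agrees with this, so the pump yaw is around -0.15. Next I work out the move for a closer look.

```bash
cat >> h.py <<'E'
def goal(p,yaw=None,show=True):
    """remaining move to world point p with tool down, tool y along direction yaw (mod pi): in tool axes"""
    s=manip.state(); M=rot(s["tool_rot"]); t=np.array(s["tool_pos"])
    d=M.T@(np.array(p)-t)
    cur=np.arctan2(M[1,1],M[0,1]); r=np.zeros(3)
    if yaw is not None:
        a=(yaw-cur+np.pi/2)%np.pi-np.pi/2
        y=np.array([np.cos(cur+a),np.sin(cur+a),0]); z=np.array([0,0,-1.]); G=np.stack([np.cross(y,z),y,z],1)
        r=R.from_matrix(M.T@G).as_rotvec()
    print("t",round(s["time"],2),"tcp",t.round(4),"yaw_y",cur.round(3),"| move",d.round(4),"rot",r.round(3),"F",np.round(s["contact_force"],1),"w",round(s["gripper_width"],3),"q6",round(s["joint_pos"][5],2))
    return d,r
E
python3 - <<'E'
from h import *
print(manip.tip_extent, rot(manip.state()["tool_rot"]).round(3))
K,t,M=cam("wrist"); T=rot(manip.state()["tool_rot"]); print(K.round(1),T.T@(t-manip.state()["tool_pos"]),(T.T@M).round(2))
# pump yaw from plate cloud in both views
for n in("scene","top"):
    P=cloud(np.load(n+".npz")["d"],cam(n)).reshape(-1,3)
    m=(abs(P[:,2]-.012)<.006)&(P[:,0]>.38)&(P[:,0]<.68)&(P[:,1]>-.26)&(P[:,1]<.18)
    if n=="scene": print(m.sum())
    r=cv2.minAreaRect((P[m][:,:2]*1000).astype(np.float32)); print(n,r)
goal([.47,.0,.30],-.15)
E
```

```text
0.019 [[-0.971  0.24   0.   ]
 [ 0.24   0.971  0.   ]
 [-0.     0.    -1.   ]]
[[287.5   0.  257.8]
 [  0.  287.5 189.4]
 [  0.    0.    1. ]] [ 0.08075861  0.00046052 -0.12352299] [[-0.   -0.95 -0.32]
 [ 1.   -0.    0.  ]
 [-0.   -0.32  0.95]]
3166
scene ((562.4790649414062, -34.014434814453125), (370.74981689453125, 258.0723876953125), 80.08670043945312)
top ((529.6959838867188, -38.96522521972656), (297.32037353515625, 439.2743225097656), 0.33081457018852234)
t 1.95 tcp [0.1503 0.6067 0.2503] yaw_y 1.328 | move [-0.4562 -0.512  -0.0497] rot [ 0.    -0.     1.478] F [-0.3 -0.2 -0.4] w 1.001 q6 -0.12
```

>>> {"name": "move_tool", "arguments": {
  "increments": [
    {"finger_gap": 1,"x": -0.041,"y": -0.046,"z": -0.0045},
    {"finger_gap": 1,"x": -0.041,"y": -0.046,"z": -0.0045},
    {"finger_gap": 1,"x": -0.041,"y": -0.046,"z": -0.0045},
    {"finger_gap": 1,"x": -0.041,"y": -0.046,"z": -0.0045},
    {"finger_gap": 1,"x": -0.041,"y": -0.046,"z": -0.0045}
  ]
}}

```text
time: 2.58
tool_pos: [0.2945, 0.3324, 0.2732]
tool_rot: [0.0, 0.121, 0.993, 0.0]
contact_force: [1.1, 0.2, -0.3]
gripper_width: 0.997
grasp_force: 0.0
```

>>> {"name": "move_tool", "arguments": {
  "increments": [
    {"finger_gap": 1,"x": -0.041,"y": -0.046,"z": -0.0045},
    {"finger_gap": 1,"x": -0.041,"y": -0.046,"z": -0.0045},
    {"finger_gap": 1,"x": -0.041,"y": -0.046,"z": -0.0045},
    {"finger_gap": 1,"x": -0.041,"y": -0.046,"z": -0.0045},
    {"finger_gap": 1,"x": -0.041,"y": -0.046,"z": -0.0045}
  ]
}}

```text
time: 3.2
tool_pos: [0.4383, 0.0596, 0.2959]
tool_rot: [0.001, 0.121, 0.993, 0.0]
contact_force: [0.7, 0.8, 0.7]
gripper_width: 1.0
grasp_force: 0.0
```

>>> {"name": "move_tool", "arguments": {
  "increments": [
    {"finger_gap": 1,"x": -0.041,"y": -0.046,"z": -0.0045},
    {"finger_gap": 1,"az": 0.185},
    {"finger_gap": 1,"az": 0.185},
    {"finger_gap": 1,"az": 0.185},
    {"finger_gap": 1,"az": 0.185}
  ]
}}

```text
time: 3.82
tool_pos: [0.4664, 0.0069, 0.2999]
tool_rot: [0.0, 0.475, 0.88, 0.0]
contact_force: [0.5, -0.4, 0.2]
gripper_width: 1.002
grasp_force: 0.0
```

>>> {"name": "move_tool", "arguments": {
  "increments": [
    {"finger_gap": 1,"az": 0.185},
    {"finger_gap": 1,"az": 0.185},
    {"finger_gap": 1,"az": 0.185},
    {"finger_gap": 1,"az": 0.185},
    {"finger_gap": 1}
  ]
}}

```text
time: 4.45
tool_pos: [0.4664, 0.0071, 0.2999]
tool_rot: [0.0, 0.758, 0.652, 0.0]
contact_force: [-0.5, 0.2, -0.4]
gripper_width: 0.999
grasp_force: 0.0
```

```bash
cat > meas.py <<'E'
from h import *
import sys
goal([.47,0,.3],-.15)
c=cam("wrist"); im,d=manip.grab_frame("wrist"); P=cloud(d,c); np.savez("w"+sys.argv[1],im=im,d=d,K=c[0],t=c[1],M=c[2])
cv2.imwrite(f"pics/w{sys.argv[1]}.png",cv2.resize(im[:,:,::-1],(800,600)))
for q,z in (("pump",0),("cassette",.012),("dock",.012),("pivot",.012),("pin",.092)):
    for o in manip.mark_of("wrist",q)[:2]: print(q,round(o["conf"],2),np.round(o["centre"],1),ray_z(c,*o["centre"],z).round(4))
for o in manip.outline_of("wrist","cassette")[:2]:
    X=P[o["region"]&(d>0)]; top=X[:,2]>np.percentile(X[:,2],95)-.006
    r=cv2.minAreaRect((X[top][:,:2]*1000).astype(np.float32)); print("cassette top",round(o["conf"],2),np.array(o["extent"]).round(),"z",np.median(X[top][:,2]).round(4),r)
E
python3 meas.py 1
```

```text
t 4.45 tcp [0.4664 0.0071 0.2999] yaw_y -0.15 | move [-0.0064  0.0047 -0.0001] rot [0. 0. 0.] F [-0.5  0.2 -0.4] w 0.999 q6 0.01
pump 0.75 [181.7 304.7] [ 0.5313 -0.0498  0.    ]
cassette 0.73 [ 98.2 313.8] [0.5538 0.0708 0.012 ]
cassette 0.42 [317.5 355.5] [ 0.5939 -0.3093  0.012 ]
dock 0.78 [116.7 305. ] [0.5395 0.0481 0.012 ]
pin 0.97 [318.4 351.3] [ 0.5655 -0.2329  0.092 ]
pin 0.69 [334.1 315.4] [ 0.5124 -0.2534  0.092 ]
cassette top 0.81 [295.  80. 352. 120.] z 0.0725 ((555.1973266601562, 68.04517364501953), (40.264217376708984, 56.19786834716797), 78.22759246826172)
```

View pics/w1.png

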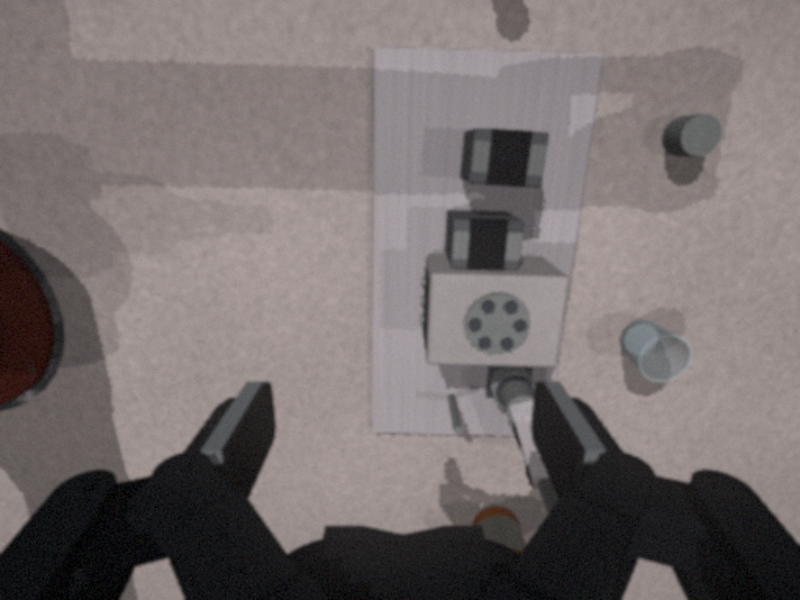

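The wrist picture shows the loose cassette's top around (510,157), the fixed one at (487,242), the drive box at (497,318) and the pivot at (515,388). The pin sits behind the right finger. Next I fit the pump from the depth.

```bash
cat > fit.py <<'E'
from h import *
import sys
from scipy.ndimage import label
f=np.load("w"+sys.argv[1]+".npz"); P=cloud(f["d"],(f["K"],f["t"],f["M"]))
def rects(lo,hi,amin,box=(.42,.66,-.1,.15)):
    z=P[...,2]; m=(f["d"]>0)&(z>lo)&(z<hi)&(P[...,0]>box[0])&(P[...,0]<box[1])&(P[...,1]>box[2])&(P[...,1]<box[3])
    L,n=label(m)
    for i in range(1,n+1):
        X=P[L==i]
        if len(X)<amin: continue
        r=cv2.minAreaRect((X[:,:2]*1000).astype(np.float32)); a=np.deg2rad(r[2])
        a=(a+.15+np.pi/4)%(np.pi/2)-np.pi/4-.15
        print(len(X),"c",np.round(r[0],1),"size",np.round(r[1],1),"yaw",round(a,3),"z",np.median(X[:,2]).round(4))
print("tops72");rects(.066,.079,100)
print("box87");rects(.081,.095,300)
print("plate");rects(.006,.018,3000,(.38,.68,-.26,.19))
E
python3 fit.py 1
```

```text
tops72
1719 c [555.2  68.1] size [40.4 56.2] yaw -0.207 z 0.0725
1721 c [514.7 -15.7] size [131.2  84.8] yaw 0.425 z 0.0725
box87
5097 c [532.5 -55.8] size [ 79.4 109.5] yaw -0.172 z 0.0872
plate
20856 c [527.4 -30.1] size [370.3 190.1] yaw -0.173 z 0.012
```

```bash
python3 -c "
from h import *
goal([.5552,.0681,.12],-.207);goal([.5552,.0681,.05],-.207)"
```

```text
t 4.8 tcp [0.4664 0.0071 0.2998] yaw_y -0.151 | move [0.0737 0.0786 0.1798] rot [ 0.    -0.     0.056] F [-0.2 -0.  -0.1] w 1.005 q6 0.01
t 4.8 tcp [0.4664 0.0071 0.2998] yaw_y -0.151 | move [0.0737 0.0786 0.2498] rot [ 0.    -0.     0.056] F [-0.2 -0.  -0.1] w 1.005 q6 0.01
```

>>> {"name": "move_tool", "arguments": {
  "increments": [
    {"finger_gap": 1,"x": 0.0184,"y": 0.0197,"z": 0.045},
    {"finger_gap": 1,"x": 0.0184,"y": 0.0197,"z": 0.045},
    {"finger_gap": 1,"x": 0.0184,"y": 0.0196,"z": 0.045},
    {"finger_gap": 1,"x": 0.0185,"y": 0.0196,"z": 0.045},
    {"finger_gap": 1,"az": 0.056}
  ]
}}

```text
time: 5.42
tool_pos: [0.5527, 0.0689, 0.1138]
tool_rot: [-0.003, 0.777, 0.63, -0.004]
contact_force: [0.0, 0.3, -0.1]
gripper_width: 0.998
grasp_force: 0.0
```

>>> {"name": "move_tool", "arguments": {
  "increments": [
    {"finger_gap": 1}
  ]
}}

```text
time: 5.55
tool_pos: [0.555, 0.0682, 0.1189]
tool_rot: [-0.0, 0.776, 0.63, -0.001]
contact_force: [0.5, 0.5, 0.9]
gripper_width: 0.998
grasp_force: 0.0
```

```bash
python3 meas.py 2; python3 fit.py 2; python3 -c "
from h import *
goal([.5552,.0681,.05],-.207)"
```

```text
t 5.55 tcp [0.555  0.0682 0.1189] yaw_y -0.207 | move [-0.0842 -0.0695 -0.181 ] rot [-0.002  0.    -0.057] F [0.5 0.5 0.9] w 0.998 q6 0.2
pump 0.6 [301.5 252.9] [ 0.5257 -0.0478  0.    ]
cassette 0.57 [191.7 255.9] [0.5542 0.0713 0.012 ]
dock 0.21 [194.  254.6] [0.5527 0.0695 0.012 ]
cassette top 0.56 [216. 172. 300. 257.] z 0.0724 ((555.3380126953125, 68.06694030761719), (41.811798095703125, 56.00872802734375), 78.47748565673828)
tops72
5003 c [555.3  68.1] size [41.8 56.1] yaw -0.201 z 0.0724
5207 c [543.3   1.3] size [ 45.4 109.9] yaw -0.182 z 0.0724
box87
plate
35516 c [537.3  26.2] size [255.8 190.1] yaw -0.175 z 0.0119
t 5.9 tcp [0.5555 0.0679 0.1207] yaw_y -0.208 | move [ 0.0001 -0.0005  0.0707] rot [ 0.002 -0.    -0.001] F [ 0.2  0.6 -0.1] w 0.999 q6 0.2
```

View pics/w2.png

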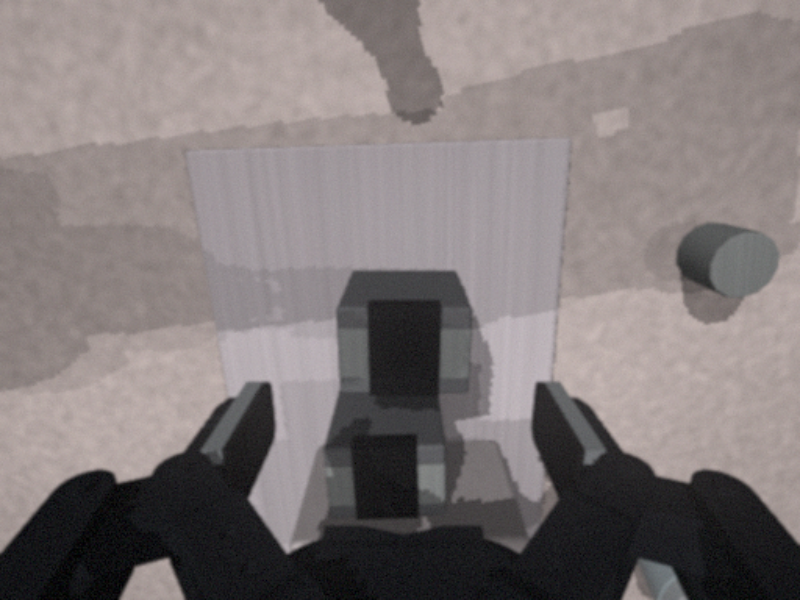

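The view matches: loose cassette centred at (404,345) between the fingers at (240,420) and (565,420), fixed cassette at (385,475). Now descend and grip.

>>> {"name": "move_tool", "arguments": {
  "increments": [
    {"finger_gap": 1,"y": -0.0005,"z": 0.036},
    {"finger_gap": 1,"z": 0.035},
    {"finger_gap": 1},
    {"finger_gap": 0},
    {"finger_gap": 0}
  ]
}}

```text
time: 6.52
tool_pos: [0.5565, 0.0681, 0.0516]
tool_rot: [0.001, 0.777, 0.63, 0.002]
contact_force: [-0.6, 0.1, -1.9]
gripper_width: 0.648
grasp_force: 64.7
```

>>> {"name": "move_tool", "arguments": {
  "increments": [
    {"finger_gap": 0},
    {"finger_gap": 0},
    {"finger_gap": 0}
  ]
}}

```text
time: 6.9
tool_pos: [0.5566, 0.0681, 0.0513]
tool_rot: [0.001, 0.777, 0.63, 0.002]
contact_force: [-0.1, 0.5, 5.8]
gripper_width: 0.646
grasp_force: 65.6
```

```bash
python3 - <<'E'
from h import *
th=-.1735; ex=np.array([np.cos(th),np.sin(th)]); ey=np.array([-ex[1],ex[0]]); O=np.array([.5246,-.0445])
for k in "12":
    f=np.load(f"w{k}.npz"); P=cloud(f["d"],(f["K"],f["t"],f["M"])); m=(f["d"]>0)
    X=P[m]; u=(X[:,:2]-O)@np.stack([ex,ey],1)
    s=(X[:,2]>.066)&(X[:,2]<.079)&(u[:,1]>.034)&(u[:,1]<.08)&(abs(u[:,0])<.06); a=u[s]
    print(k,s.sum(),"x",np.percentile(a[:,0],[0.5,2,98,99.5]).round(4),"y",np.percentile(a[:,1],[1,98,99.5]).round(4), [ (round(y,3),np.round([a[abs(a[:,1]-y)<.003,0].min(),a[abs(a[:,1]-y)<.003,0].max()],4)) for y in (.045,.055,.065)])
D=O+.090*ey; print("dock",D.round(4)); goal([*(D+.003*ey),.05],th)
E
```

```text
1 1325 x [-0.0279 -0.0273  0.0263  0.0273] y [0.0345 0.0697 0.0699] [(0.045, array([-0.028 ,  0.0279])), (0.055, array([-0.0277,  0.0268])), (0.065, array([-0.0279,  0.0275]))]
2 3502 x [-0.027  -0.0261  0.0267  0.0275] y [0.0345 0.0702 0.0706] [(0.045, array([-0.028 ,  0.0276])), (0.055, array([-0.0279,  0.0276])), (0.065, array([-0.0277,  0.028 ]))]
dock [0.5401 0.0441]
t 6.9 tcp [0.5566 0.0681 0.0513] yaw_y -0.208 | move [-0.0238 -0.0112  0.0013] rot [ 0.004 -0.001 -0.034] F [-0.1  0.5  5.8] w 0.646 q6 0.2
```

>>> {"name": "move_tool", "arguments": {
  "increments": [
    {"finger_gap": 0,"x": -0.008,"y": -0.004},
    {"finger_gap": 0,"x": -0.008,"y": -0.004},
    {"finger_gap": 0,"x": -0.0078,"y": -0.0032},
    {"finger_gap": 0,"az": -0.034},
    {"finger_gap": 0}
  ]
}}

```text
time: 7.52
tool_pos: [0.5407, 0.0473, 0.0513]
tool_rot: [0.001, 0.766, 0.643, 0.002]
contact_force: [0.8, 2.2, 8.5]
gripper_width: 0.649
grasp_force: 66.0
```

```bash
python3 -c "
from h import *
goal([.5401,.0441,.05],-.1735)"
```

```text
t 7.53 tcp [0.5407 0.0473 0.0513] yaw_y -0.174 | move [-0.0032 -0.      0.0013] rot [ 0.004 -0.002 -0.001] F [0.8 2.2 8.5] w 0.649 q6 0.12
```

>>> {"name": "move_tool", "arguments": {
  "increments": [
    {"finger_gap": 0,"x": -0.002},
    {"finger_gap": 0,"x": -0.001},
    {"finger_gap": 0}
  ]
}}

```text
time: 7.9
tool_pos: [0.5404, 0.0452, 0.0514]
tool_rot: [0.001, 0.766, 0.643, 0.003]
contact_force: [1.3, 7.1, 8.2]
gripper_width: 0.65
grasp_force: 66.0
```

>>> {"name": "move_tool", "arguments": {
  "increments": [
    {"finger_gap": 0,"x": -0.001},
    {"finger_gap": 0}
  ]
}}

```text
time: 8.15
tool_pos: [0.5402, 0.0442, 0.0514]
tool_rot: [0.001, 0.766, 0.643, 0.003]
contact_force: [1.6, 5.6, 7.6]
gripper_width: 0.648
grasp_force: 66.1
```

>>> {"name": "move_tool", "arguments": {
  "increments": [
    {"finger_gap": 0,"x": -0.001},
    {"finger_gap": 0}
  ]
}}

```text
time: 8.4
tool_pos: [0.5402, 0.044, 0.0514]
tool_rot: [0.0, 0.766, 0.643, 0.004]
contact_force: [3.3, 9.6, 7.6]
gripper_width: 0.653
grasp_force: 65.9
```

>>> {"name": "move_tool", "arguments": {
  "increments": [
    {"finger_gap": 0,"x": -0.001},
    {"finger_gap": 0}
  ]
}}

```text
time: 8.65
tool_pos: [0.5402, 0.044, 0.0514]
tool_rot: [-0.0, 0.766, 0.643, 0.004]
contact_force: [3.9, 12.1, 6.4]
gripper_width: 0.646
grasp_force: 65.8
```

>>> {"name": "move_tool", "arguments": {
  "increments": [
    {"finger_gap": 0,"x": -0.003},
    {"finger_gap": 0},
    {"finger_gap": 0,"x": 0.0035},
    {"finger_gap": 1},
    {"finger_gap": 1}
  ]
}}

```text
time: 9.28
tool_pos: [0.5371, 0.0413, 0.0483]
tool_rot: [-0.0, 0.766, 0.643, -0.001]
contact_force: [-0.1, -0.3, -0.5]
gripper_width: 0.996
grasp_force: 0.0
```

>>> {"name": "move_tool", "arguments": {
  "increments": [
    {"finger_gap": 1},
    {"finger_gap": 1,"z": -0.045},
    {"finger_gap": 1,"z": -0.045},
    {"finger_gap": 1}
  ]
}}

```text
time: 9.78
tool_pos: [0.5407, 0.0412, 0.1434]
tool_rot: [0.003, 0.766, 0.643, 0.003]
contact_force: [0.1, -0.2, -0.5]
gripper_width: 1.0
grasp_force: 0.0
```

```bash
python3 meas.py 3; python3 fit.py 3;python3 - <<'E'
from h import *
th=-.1735; ex=np.array([np.cos(th),np.sin(th)]); ey=np.array([-ex[1],ex[0]]); O=np.array([.5246,-.0445])
f=np.load(f"w3.npz"); P=cloud(f["d"],(f["K"],f["t"],f["M"])); m=(f["d"]>0)
X=P[m]; u=(X[:,:2]-O)@np.stack([ex,ey],1)
s=(X[:,2]>.066)&(X[:,2]<.079)&(u[:,1]>.034)&(u[:,1]<.15)&(abs(u[:,0])<.06); a=u[s]
for y in np.arange(.045,.111,.005):
    b=a[abs(a[:,1]-y)<.003,0]; print(round(y,3),b.min().round(4),b.max().round(4))
for x in np.arange(-.024,.025,.008):
    b=a[abs(a[:,0]-x)<.004,1]; print(x.round(3),b.max().round(4),"gap",np.diff(np.sort(b[(b>.06)&(b<.08)])).max().round(4))
cv2.imwrite("pics/w3c.png",cv2.resize(f["im"][120:384,130:400,::-1],None,fx=2.2,fy=2.2,interpolation=cv2.INTER_CUBIC))
E
```

```text
t 9.78 tcp [0.5407 0.0412 0.1434] yaw_y -0.175 | move [-0.0527 -0.0612 -0.1571] rot [ 0.009 -0.001 -0.025] F [ 0.1 -0.2 -0.5] w 1.0 q6 0.11
pump 0.56 [263.9 259.2] [ 0.5279 -0.049   0.    ]
cassette 0.87 [183.  253.3] [0.5386 0.0448 0.012 ]
cassette top 0.7 [216. 162. 295. 232.] z 0.0724 ((540.2747192382812, 44.32701110839844), (40.75874328613281, 56.04602813720703), 79.94405364990234)
tops72
8357 c [544.8  21.9] size [ 84.3 108.8] yaw -0.15 z 0.0725
box87
7661 c [534.4 -47. ] size [ 63.6 110.1] yaw -0.184 z 0.087
plate
37818 c [532.5  -1.9] size [313.  190.7] yaw -0.173 z 0.0119
0.045 -0.0278 0.0282
0.05 -0.0276 0.028
0.055 -0.0272 0.0277
0.06 -0.0277 0.0283
0.065 -0.0278 0.0283
0.07 -0.0275 0.0281
0.075 -0.028 0.0278
0.08 -0.0278 0.0275
0.085 -0.0275 0.0281
0.09 -0.0279 0.0281
0.095 -0.0279 0.0278
0.1 -0.0276 0.0275
0.105 -0.0273 0.0282
0.11 -0.0271 0.0279
-0.024 0.1102 gap 0.0004
-0.016 0.1105 gap 0.0004
-0.008 0.1106 gap 0.0006
0.0 0.1106 gap 0.0004
0.008 0.1106 gap 0.0004
0.016 0.1103 gap 0.0005
0.024 0.1104 gap 0.0007
```

View pics/w3c.png

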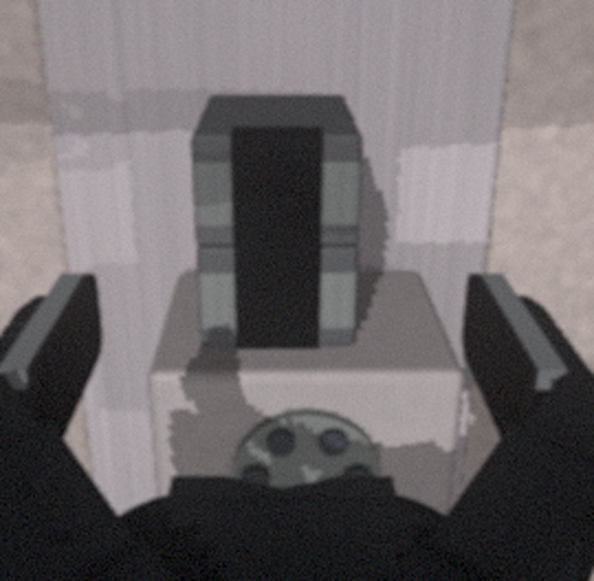

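The cassette stands flush, with its edges in line within about 0.5 mm (seam at crop row 245), and it is released. Now the tensioner.

```bash
python3 -c "
from h import *
goal([.5407,.0412,.20]);goal([.563,-.18,.20],.174)"
```

```text
t 10.12 tcp [0.5369 0.0417 0.137 ] yaw_y -0.174 | move [ 0.0001  0.0037 -0.063 ] rot [0. 0. 0.] F [0.  0.7 0.2] w 1.001 q6 0.11
t 10.12 tcp [0.5369 0.0417 0.137 ] yaw_y -0.174 | move [-0.2139  0.0639 -0.0631] rot [-0.003 -0.    -0.348] F [0.  0.7 0.2] w 1.001 q6 0.11
```

>>> {"name": "move_tool", "arguments": {
  "increments": [
    {"finger_gap": 1,"z": -0.06},
    {"finger_gap": 0.5,"x": -0.054,"y": 0.016},
    {"finger_gap": 0.5,"x": -0.054,"y": 0.016},
    {"finger_gap": 0.5,"x": -0.053,"y": 0.016},
    {"finger_gap": 0.5,"x": -0.053,"y": 0.016}
  ]
}}

```text
time: 10.75
tool_pos: [0.5636, -0.1817, 0.1978]
tool_rot: [-0.001, 0.766, 0.643, -0.0]
contact_force: [0.1, 1.2, 0.7]
gripper_width: 0.498
grasp_force: 0.0
```

>>> {"name": "move_tool", "arguments": {
  "increments": [
    {"finger_gap": 0.5,"az": -0.174},
    {"finger_gap": 0.5,"az": -0.174},
    {"finger_gap": 0.5},
    {"finger_gap": 0.5}
  ]
}}

```text
time: 11.25
tool_pos: [0.5637, -0.1799, 0.1982]
tool_rot: [-0.0, 0.644, 0.765, -0.0]
contact_force: [-0.5, 0.2, -0.1]
gripper_width: 0.497
grasp_force: 0.0
```

```bash
python3 meas.py 4; python3 - <<'E'
from h import *
f=np.load("w4.npz"); P=cloud(f["d"],(f["K"],f["t"],f["M"])); z=P[...,2]
piv=np.array([.5516,-.1508]); r=np.hypot(P[...,0]-piv[0],P[...,1]-piv[1])
m=(f["d"]>0)&(r<.05)&(z<.15)&(P[...,1]<-.13); print("pivot max z",np.percentile(z[m],[50,90,99]).round(3))
m=(f["d"]>0)&(z>.105)&(z<.12)&(np.hypot(P[...,0]-.566,P[...,1]+.234)<.03); X=P[m]; print("pin top",len(X),X.mean(0).round(4) if len(X) else 0, cv2.minEnclosingCircle((X[:,:2]*1000).astype(np.float32)) if len(X) else 0)
goal([.566,-.234,.2],.174)
E
```

```text
t 11.25 tcp [ 0.5637 -0.1799  0.1982] yaw_y 0.172 | move [ 0.1933 -0.0616 -0.1016] rot [-0.001 -0.     0.322] F [-0.5  0.2 -0.1] w 0.497 q6 -0.61
pump 0.76 [ 36.4 245.6] [ 0.5288 -0.0477  0.    ]
pivot 0.73 [143.6 249.6] [ 0.5501 -0.1511  0.012 ]
pin 0.65 [249.  250.6] [ 0.5665 -0.2318  0.092 ]
pivot max z [0.013 0.071 0.072]
pin top 236 [ 0.5662 -0.2333  0.1109] ((566.90771484375, -234.47052001953125), 7.327258586883545)
t 11.6 tcp [ 0.5639 -0.18    0.1989] yaw_y 0.174 | move [-0.0535 -0.0073 -0.0011] rot [ 0.  0. -0.] F [-1.  -0.4  1. ] w 0.501 q6 -0.61
```

View pics/w4.png

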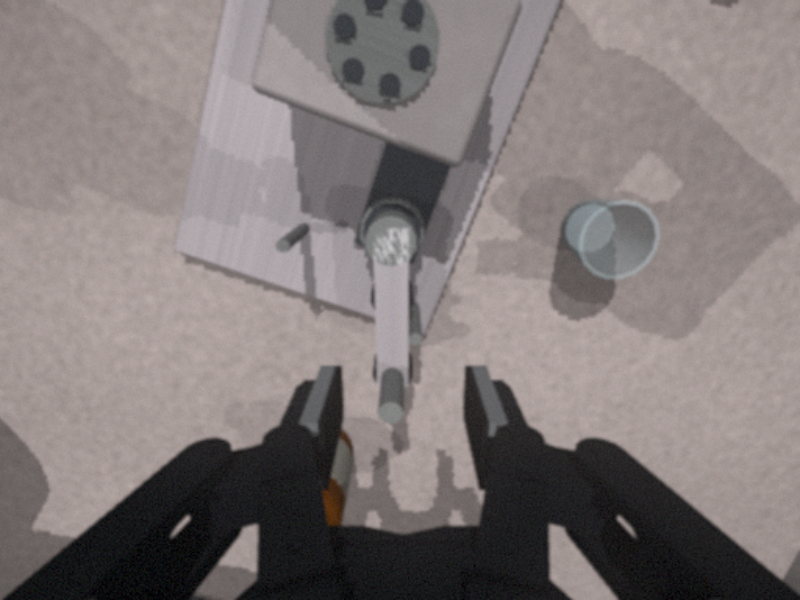

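The pin's tip is at (391,412), between the fingers at (325,390) and (480,390). The pivot cap is at (390,235), the free stop post at (293,237), and the bottle is at lower left, clear of the path. Now grasp the pin.

>>> {"name": "move_tool", "arguments": {
  "increments": [
    {"finger_gap": 0.5,"x": -0.0537,"y": -0.0069},
    {"finger_gap": 0.5,"z": 0.05},
    {"finger_gap": 0.5,"z": 0.051},
    {"finger_gap": 0.5},
    {"finger_gap": 0}
  ]
}}

```text
time: 12.22
tool_pos: [0.5674, -0.2346, 0.0997]
tool_rot: [0.001, 0.643, 0.766, 0.0]
contact_force: [0.5, -0.6, -0.1]
gripper_width: 0.3
grasp_force: 0.0
```

>>> {"name": "move_tool", "arguments": {
  "increments": [
    {"finger_gap": 0},
    {"finger_gap": 0},
    {"finger_gap": 0}
  ]
}}

```text
time: 12.6
tool_pos: [0.5666, -0.2353, 0.1011]
tool_rot: [0.001, 0.643, 0.766, -0.001]
contact_force: [-5.7, -1.4, 2.5]
gripper_width: 0.146
grasp_force: 58.4
```

```bash
python3 -c "
from h import *
goal([.5665,-.2343,.097],.174)"
```

```text
t 12.6 tcp [ 0.5666 -0.2353  0.1011] yaw_y 0.174 | move [0.001  0.0001 0.0041] rot [-0.     0.003  0.   ] F [-5.7 -1.4  2.5] w 0.146 q6 -0.69
```

>>> {"name": "move_tool", "arguments": {
  "increments": [
    {"finger_gap": 0,"x": 0.0011,"y": -0.0138,"az": 0.163},
    {"finger_gap": 0,"x": 0.0011,"y": -0.0138,"az": 0.163},
    {"finger_gap": 0,"x": 0.0011,"y": -0.0138,"az": 0.163},
    {"finger_gap": 0}
  ]
}}

```text
time: 13.1
tool_pos: [0.5269, -0.2329, 0.1012]
tool_rot: [0.003, 0.809, 0.588, 0.001]
contact_force: [0.7, -5.1, 2.6]
gripper_width: 0.143
grasp_force: 59.4
```

>>> {"name": "move_tool", "arguments": {
  "increments": [
    {"finger_gap": 0,"x": 0.0011,"y": -0.0138,"az": 0.163},
    {"finger_gap": 0,"x": 0.0011,"y": -0.0138,"az": 0.163},
    {"finger_gap": 0,"x": 0.0011,"y": -0.0138,"az": 0.163},
    {"finger_gap": 0}
  ]
}}

```text
time: 13.6
tool_pos: [0.4917, -0.212, 0.1011]
tool_rot: [0.004, 0.927, 0.375, 0.0]
contact_force: [-1.8, -8.4, 2.8]
gripper_width: 0.142
grasp_force: 59.6
```

```bash
python3 -c "
from h import *
goal([.4748,-.1873,.097],-1.126)
s=manip.state()['tool_pos'];d=np.array(s[:2])-[.5516,-.1508];a=np.arctan2(d[1],d[0])+.1735;print(np.hypot(*d),-1.2238-a)"
```

```text
t 13.6 tcp [ 0.4917 -0.212   0.1011] yaw_y -0.801 | move [ 0.0051 -0.0295  0.0039] rot [0.007 0.001 0.325] F [-1.8 -8.4  2.8] w 0.142 q6 0.26
0.08564587309603613 0.9488021708674734
```

>>> {"name": "move_tool", "arguments": {
  "increments": [
    {"finger_gap": 0,"x": 0.0015,"y": -0.0138,"az": 0.163},
    {"finger_gap": 0,"x": 0.0015,"y": -0.0138,"az": 0.163},
    {"finger_gap": 0}
  ]
}}

```text
time: 13.98
tool_pos: [0.4754, -0.1892, 0.1011]
tool_rot: [0.004, 0.975, 0.22, -0.001]
contact_force: [-8.1, -9.7, 6.4]
gripper_width: 0.14
grasp_force: 60.1
```

```bash
cat > arm.py <<'E'
from h import *
goal([.4748,-.1873,.097],-1.126)
s=manip.state();M=rot(s['tool_rot']);d=np.array(s['tool_pos'][:2])-[.5516,-.1508];a=np.arctan2(d[1],d[0])+.1735;print("r",np.hypot(*d).round(4),"phi",(-1.2238-a).round(3),"F tool",(M.T@s['contact_force']).round(1))
E
python3 arm.py
```

```text
t 13.97 tcp [ 0.4754 -0.1892  0.1011] yaw_y -1.126 | move [ 0.0003 -0.002   0.0041] rot [ 0.007  0.004 -0.   ] F [-8.1 -9.7  6.4] w 0.14 q6 0.61
r 0.0854 phi 1.277 F tool [-11.5   5.3  -6.3]
```

>>> {"name": "move_tool", "arguments": {
  "increments": [
    {"finger_gap": 0,"y": -0.003,"az": 0.02},
    {"finger_gap": 0}
  ]
}}

```text
time: 14.22
tool_pos: [0.4747, -0.1878, 0.1012]
tool_rot: [0.005, 0.978, 0.211, -0.001]
contact_force: [-7.0, -12.2, 3.5]
gripper_width: 0.146
grasp_force: 60.0
```

```bash
python3 arm.py
```

```text
t 14.22 tcp [ 0.4747 -0.1878  0.1012] yaw_y -1.146 | move [ 0.0003 -0.0005  0.0041] rot [ 0.009  0.004 -0.02 ] F [ -7.  -12.2   3.5] w 0.146 q6 0.63
r 0.0853 phi 1.296 F tool [-11.4   8.3  -3.4]
```

>>> {"name": "move_tool", "arguments": {
  "increments": [
    {"finger_gap": 0,"x": 0.001,"y": -0.002},
    {"finger_gap": 0}
  ]
}}

```text
time: 14.48
tool_pos: [0.4747, -0.1875, 0.1012]
tool_rot: [0.007, 0.977, 0.211, -0.001]
contact_force: [-7.4, -21.1, 2.3]
gripper_width: 0.139
grasp_force: 60.0
```

```bash
python3 arm.py
```

```text
t 14.47 tcp [ 0.4747 -0.1875  0.1012] yaw_y -1.146 | move [ 0.0002 -0.0002  0.0042] rot [ 0.013  0.006 -0.02 ] F [ -7.4 -21.1   2.3] w 0.139 q6 0.63
r 0.0852 phi 1.299 F tool [-15.5  16.1  -2. ]
```

>>> {"name": "move_tool", "arguments": {
  "increments": [
    {"finger_gap": 0,"x": 0.001,"y": -0.002},
    {"finger_gap": 0}
  ]
}}

```text
time: 14.72
tool_pos: [0.4746, -0.1871, 0.1012]
tool_rot: [0.009, 0.977, 0.211, -0.002]
contact_force: [-7.8, -26.9, -0.2]
gripper_width: 0.145
grasp_force: 60.2
```

```bash
python3 arm.py
```

```text
t 14.72 tcp [ 0.4746 -0.1871  0.1012] yaw_y -1.146 | move [0.0001 0.0001 0.0043] rot [ 0.017  0.008 -0.02 ] F [ -7.8 -26.9  -0.2] w 0.145 q6 0.64
r 0.0851 phi 1.303 F tool [-18.2  21.3   0.7]
```

Position has stalled while force rises, so the arm is at its stop. I relieve the radial load, then do a final check.

>>> {"name": "move_tool", "arguments": {
  "increments": [
    {"finger_gap": 0,"x": -0.003},
    {"finger_gap": 0},
    {"finger_gap": 0}
  ]
}}

```text
time: 15.1
tool_pos: [0.4744, -0.1872, 0.1013]
tool_rot: [0.009, 0.978, 0.21, 0.002]
contact_force: [4.4, -24.1, -6.4]
gripper_width: 0.147
grasp_force: 59.7
```

```bash
python3 arm.py
python3 - <<'E'
from h import *
ims=[]
for n in("scene","wrist"):
    c=cam(n); im,d=manip.grab_frame(n)
    P=cloud(d,c)
    if n=="scene": ims.append(cv2.resize(im[130:280,120:320],(800,600)))
    else: ims.append(cv2.resize(im,(800,600)))
    m=(d>0)&(abs(P[...,2]-.0725)<.006)&(P[...,1]>.02)&(P[...,1]<.12)&(P[...,0]>.48)&(P[...,0]<.62); X=P[m]
    print(n,m.sum(), cv2.minAreaRect((X[:,:2]*1000).astype(np.float32)) if m.sum() else 0)
cv2.imwrite("pics/end.png",cv2.resize(np.hstack(ims),(800,300))[:,:,::-1])
E
```

```text
t 15.1 tcp [ 0.4744 -0.1872  0.1013] yaw_y -1.147 | move [0.0003 0.0002 0.0043] rot [ 0.018 -0.    -0.021] F [  4.4 -24.1  -6.4] w 0.147 q6 0.63
r 0.0854 phi 1.304 F tool [-5.8 23.6  6.8]
scene 248 ((541.9439697265625, 41.85725402832031), (50.09311294555664, 58.057369232177734), 79.63404083251953)
wrist 0 0
```

View pics/end.png

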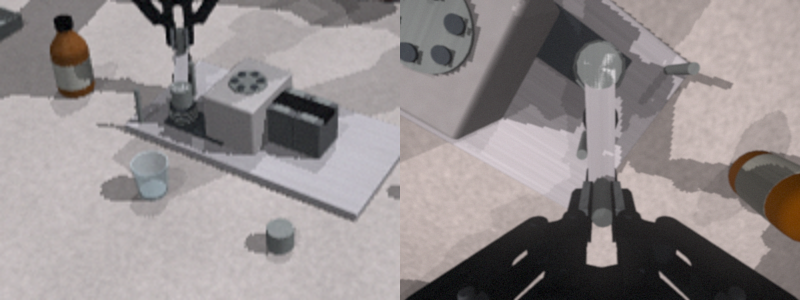

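The left panel shows the two cassettes closed up as one block around (305,120), with the bottle, beaker and weight undisturbed. The right panel shows the pin held at (602,210) and the arm against its stop post at (583,145).

```bash
python3 -c "
from plant import manip
print(manip.job_done())"
```

```text
the job is handed in; nothing more can be done
None
```

The loose cassette is flush against the fixed one (sides in line within about 0.5 mm) and released, and the gripper is holding the cage arm at its stop (about 1.30 rad, pushing with about 24 N); I handed the job in at about 15 s.

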